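# Turn a gear housing against the jig post and seat it

### The job

The square wooden gear housing lies on the drilling jig with its brass bush facing the near end of the board. It is too wide to grip, so push it: bring it up slowly to the black rubber-sleeved post and swing it a quarter turn clockwise (seen from above) by pushing it round against the post, then slide it along the side rail and press it fully home against the end stop, holding a firm push of 5 to 15 N there for a moment, so that it sits flat against both aluminium bars with the bush facing left, away from the rail. Keep it flat on the board, move gently and feel your way: never bump or force it against the post or the bars with more than 25 N, and leave the screwdriver, pulley and battery alone.

Things in the scene. Friction and masses are not known exactly. Their poses are not given: they have to be found in the camera images.
- jig: Fixed grey laminate jig board, 325 x 205 x 18 mm, flat on the table. Origin on its underside straight below the axis of the post; z up, x along the board away from the robot (yaw -0.6 to -0.2 rad in the world), y to its left. It reaches from x = -170 to +155 and from y = -70 to +135 mm in its own frame; its top is at z = 18 mm.
- post: Fixed round post in a grippy black rubber sleeve, 16 mm diameter, 45 mm tall, standing on the board at jig x = 0, y = 0. Origin at the centre of its foot, on the board's top. A housing that slides into it (or into the bars) faster than about 0.1 m/s strikes with more than 25 N; also when a quick finger knocks the housing ahead of it.
- side_rail: Fixed aluminium bar along the jig's x, 25 mm tall, axes as the jig's. Origin at the middle of its foot (jig x = 77.5, y = -2 mm, on the board's top). Its guiding face looks to jig +y, at jig y = +8 mm, in line with the left side of the post, from jig x = 40 to 115 mm; its near end is rounded off (10 mm radius, tip at x = 30 mm).
- end_stop: Fixed aluminium bar across the far end, 25 mm tall, axes as the jig's. Origin at the middle of its foot (jig x = 133, y = 62 mm, on the board's top). Its stop face looks to jig -x, at jig x = 123 mm, and reaches from jig y = 22 to 102 mm.
- housing: Loose square gear housing of light wood, 96 x 96 x 45 mm, 0.35 to 0.7 kg, red stripe on the lid along its bush side (-x). Origin at the centre of its underside, z up. It starts within 0.15 rad of the jig's axes, 66 to 106 mm short of the post and 22 to 37 mm left of it; slides with 1 to 3 N. Fully home: centre at jig x = 75, y = 56 mm, its +x along the jig's -y.
- bush (a point): Centre of the round brass bush (22 mm, flush with the side), in the middle of the housing's -x side, 20 mm above its underside.
- screwdriver: Stubby screwdriver, grey and orange handle, 124 mm long, lying on the table right of the jig board. Origin at the centre of its underside. Bystander.
- wheel_pink: Turned wooden pulley with a pink edge, 53 mm diameter, 18 mm thick, lying on the table beyond the far end of the jig board. Origin at the centre of its underside. Bystander.
- battery: Black and red battery cell, 14 mm thick, 50 mm long, lying on the table right of the jig board. Origin at the centre of its underside. Bystander.
Not all that is in view belongs to the job. Of the things like the housing, leave any that is blue, orange or turquoise; of the rest the larger one is meant.

How it is judged:
By the outcome, as a careful person would: the job done as asked, in the order asked, and still so for the second after the job is handed in, with the robot touching nothing.
It also fails if it takes over 64 s, if anything falls off the work surface, if the arm or the gripper's body presses on something with over 40 N, if the wrist force passes 120 N, or if a joint passes its speed limit or range.

### The arm

A 6-joint arm with a two-finger parallel gripper is mounted at the origin on a cart in front of the work surface, level with it; the furniture and walls round the work are solid. World frame = base frame: x ahead of the robot, y to its left, z up, the work surface at z = 0. Lengths are in mm, angles in degrees, forces in N, time in s.
With the tool pointing down it reaches from about 300 to 850 mm from the base axis. Payload 4.2 kg.
Tool frame: the origin (TCP) lies between the finger pads; the fingertips stand 14 mm ahead of it and the grasp point (between the pads) lies 5 mm behind it; z points along the fingers, y is the line along which they close (so a half turn about z gives the same grasp; the last joint's range is limited). The gripper opens to 91 mm and grips with 3 to 60 N. Pads are 32 mm wide; open, the fingers measure 118 mm over their backs; the gripper's body (76 mm by 178 mm) begins 60 mm behind the grasp point.
Start: joints at [-68.239, 18.312, 89.639, -0, 72.044, -1.146], TCP at [223.814, -529.669, 227.976] pointing down, gripper open.
Joint ranges: [-177.97, 177.97], [-48.28, 115.42], [12.27, 149.76], [-77.06, 257.06], [2.81, 150.46], [-146.56, 146.56]. Speed limits (degrees/s): [147.25, 147.25, 180, 180, 180, 180].

### API

Orientations are given as [roll, pitch, yaw] about the fixed x, y, z axes, in that order (R = Rz(yaw) Ry(pitch) Rx(roll)).
In Python, from cell import * gives the robot as it stands. Calls block until the motion is done:
- movep(position, orientation): joint-space move of the TCP to a pose.
- move_straight(position, attitude=None, speed=150): straight line of the TCP; attitude=None keeps the orientation; speed is the mean speed in mm/s.
- move_joints(angles): joint-space move.
- set_gripper(opening, f_grip=None): finger opening in mm; f_grip is the grip in N (None keeps the last); returns when the fingers have stopped.
- sleep(seconds).
- solve_ik(position, orientation): joint angles nearest the present ones, or None.
- get_image(name): name is "side" or "top" or "wrist"; returns the picture (384x512x3 uint8, red, green, blue); there is no depth.
- get_calibration(name): a dict with "mtx" (3x3 intrinsics, pixels), "k1" (the pictures are not rectified: a ray, as slopes to the right and down, at radius r is drawn at 1 + k1 r^2 times it, then the intrinsics apply), "R" (3x3) and "t" (3): a world point X has camera coordinates R X + t; the wrist camera has in their place "tool_from_camera" (4x4, takes a point from camera to tool coordinates, whose origin is the TCP and whose axes are the flange's). Camera axes: x right, y down, z forward; pixel columns grow to the right and rows downward; lengths in mm; the calibration is good to about 2 mm. A picture is of the moment at which its call begins: read the wrist's pose just before it. get_calibration takes no time and is no camera call.
A pose or a line that the arm cannot do raises MotionError and nothing moves.
- finish_job(): hands the job in; it is judged then, once.
Readings, each from a call of its own:
- read_clock(): time.
- read_qpos(): joint angles.
- read_joint_vel(): joint speeds.
- read_tau(): joint torques, N m.
- read_eef_pos(): TCP position.
- read_eef_rot(): TCP orientation.
- read_contact_force(): force on the tool from outside, world axes, zero at the start.
- read_ft_torque(): the same for the moment, N m.
- read_width(): finger opening in mm.
- read_grasp_force(): force on a finger pad.
Only numpy, scipy, OpenCV 4.12 (cv2) and the standard library are available. Lean on these libraries where they do the work, as an engineer would, in place of code of your own. Each camera call takes 0.05 s, during which the arm holds its last target. There are 200 camera calls.

## Working session

There is one attempt and no reset: what is moved stays moved. The work goes in short steps, each a Python script; the robot and the scene stay as the last script left them, time stands still between calls to the robot, and variables do not carry over. Pictures are saved under pics/ and viewed, at most 10 in all, crops included, and the job is handed in when it is done.

```bash
mkdir -p pics; ls; python3 - <<'E'
from cell import *
import cv2
for n in("top","side"):
    cv2.imwrite(f"pics/{n}0.png",get_image(n)[:,:,::-1])
    c=get_calibration(n);print(n,c)
print(read_clock(),read_eef_pos(),read_eef_rot())
E
```

```text
pics
top {'mtx': array([[400.3441466 ,   0.        , 252.29441468],
       [  0.        , 400.3441466 , 194.87229304],
       [  0.        ,   0.        ,   1.        ]]), 'k1': -0.09802572060174827, 'R': array([[-0.02887344, -0.99955253,  0.00781428],
       [-0.99760789,  0.02832429, -0.06305743],
       [ 0.06280788, -0.00961627, -0.99797931]]), 't': array([-412.56261103,  588.68616939, 1053.83855564])}
side {'mtx': array([[355.97470416,   0.        , 259.2144551 ],
       [  0.        , 355.97470416, 189.77615414],
       [  0.        ,   0.        ,   1.        ]]), 'k1': -0.03842201491825492, 'R': array([[-0.96543668, -0.26058399, -0.00529116],
       [-0.12854314,  0.49370289, -0.86007797],
       [ 0.22673481, -0.82967069, -0.51013516]]), 't': array([480.69451656, 312.22702724, 470.36760462])}
0.1 [ 223.62247036 -529.27403104  227.19421619] [-1.79907944e+02 -1.26131817e-03  2.29026596e+01]
```

View pics/top0.png

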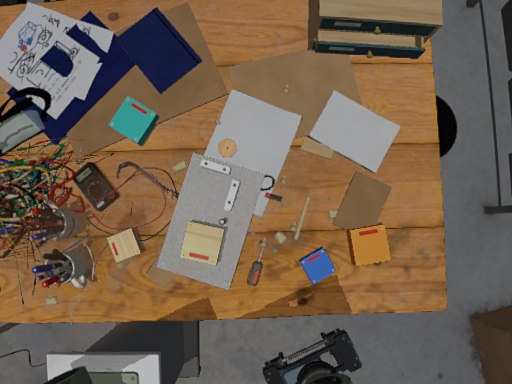

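View pics/side0.png

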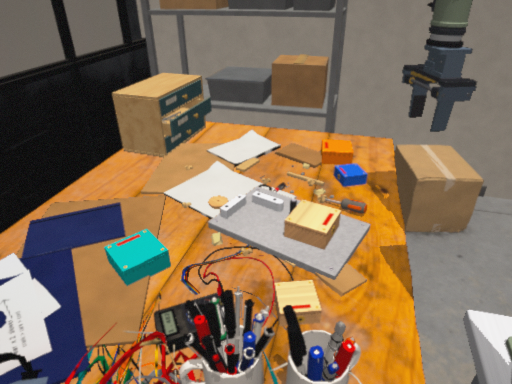

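The top view shows the board with corners near (194,153), (267,173), (228,288) and (157,268). The post is near (222,221), the rail near (232,195) and the stop near (215,167). The housing is near (203,242) with its red stripe at the near end. The pulley is at (228,148), the screwdriver at (257,262) and the battery near (272,197). The side view agrees.

```bash
cat > h.py <<'E'
from cell import *
import numpy as np, cv2
def ray(name,uv,z):
    c=get_calibration(name)
    p=cv2.undistortPoints(np.array(uv,float).reshape(-1,1,2),c["mtx"],np.array([c["k1"],0,0,0.]))[:,0]
    d=np.c_[p,np.ones(len(p))]@c["R"]; o=-c["R"].T@c["t"]
    return o+d*((z-o[2])/d[:,2])[:,None]
def proj(name,X):
    c=get_calibration(name)
    return cv2.projectPoints(np.array(X,float).reshape(-1,1,3),cv2.Rodrigues(c["R"])[0],c["t"],c["mtx"],np.array([c["k1"],0,0,0.]))[0][:,0]
E
python3 - <<'E'
from h import *
im=cv2.imread("pics/top0.png")
hsv=cv2.cvtColor(im,cv2.COLOR_BGR2HSV)
x0,y0=140,140
sub=hsv[140:300,140:290]
# post region colours
H=sub
wood=((H[...,1]>50)&(H[...,2]>185)&(H[...,0]>15)&(H[...,0]<32)).astype(np.uint8)
grey=((H[...,1]<30)&(H[...,2]>90)&(H[...,2]<190)).astype(np.uint8)
red=(((H[...,0]<6)|(H[...,0]>172))&(H[...,1]>140)&(H[...,2]>120)).astype(np.uint8)
for n,m in(("wood",wood),("grey",grey),("red",red)):
    m=cv2.morphologyEx(m,cv2.MORPH_OPEN,np.ones((3,3))) if n!="red" else m
    cs=sorted(cv2.findContours(m,cv2.RETR_EXTERNAL,cv2.CHAIN_APPROX_NONE)[0],key=cv2.contourArea)[::-1][:3]
    for c in cs:
        b=cv2.boxPoints(cv2.minAreaRect(c))+[x0,y0]
        print(n,cv2.contourArea(c)); 
        z={"wood":63,"grey":18,"red":63}[n]
        print(b.round(1).tolist(), ray("top",b,z).round(0)[:,:2].tolist())
cv2.imwrite("pics/crop.png",cv2.resize(im[145:295,150:290],None,fx=4,fy=4,interpolation=cv2.INTER_CUBIC))
E
```

```text
grey 11186.5
[[155.6, 266.3], [205.3, 112.9], [291.3, 140.8], [241.6, 294.2]] [[393.0, -165.0], [805.0, -307.0], [721.0, -540.0], [313.0, -393.0]]
red 32.0
[[189.5, 255.1], [190.1, 252.5], [207.5, 256.9], [206.9, 259.5]] [[424.0, -264.0], [431.0, -265.0], [418.0, -310.0], [412.0, -308.0]]
red 8.5
[[265.0, 193.0], [269.0, 193.0], [269.0, 196.0], [265.0, 196.0]] [[578.0, -462.0], [578.0, -472.0], [570.0, -472.0], [570.0, -461.0]]
red 0.0
[[154.0, 177.0], [154.0, 177.0], [153.0, 176.0], [153.0, 176.0]] [[628.0, -175.0], [628.0, -175.0], [630.0, -173.0], [630.0, -173.0]]
```

View pics/crop.png

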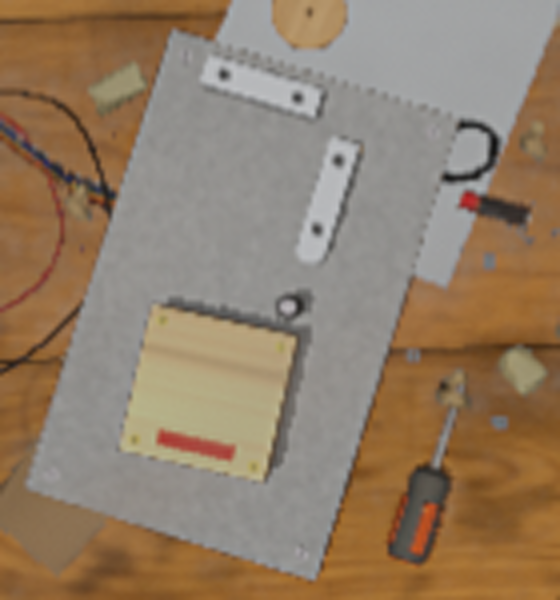

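The 4x crop shows the board corners at (174,30), (457,113), (317,580) and (28,487), and the post top at (290,306). The stop, rail and housing-lid corners are also clear, the lid's being (155,304), (298,337), (265,481) and (121,450). I'll fit the jig pose and the housing pose from these.

```bash
python3 - <<'E'
from h import *
def w(c,z): return ray("top",[[(a+.5)/4-.5+150,(b+.5)/4-.5+145] for a,b in c],z)[:,:2]
P=np.r_[w([(174,30),(457,113),(317,580),(28,487)],18),w([(290,306)],63),w([(207,55),(325,88),(318,118),(200,84)],43)]
J=np.array([(155,135),(155,-70),(-170,-70),(-170,135),(0,0),(143,102),(143,22),(123,22),(123,102)],float)
def fit(J,P):
    a=J-J.mean(0);b=P-P.mean(0)
    th=np.arctan2((a[:,0]*b[:,1]-a[:,1]*b[:,0]).sum(),(a*b).sum())
    R=np.array([[np.cos(th),-np.sin(th)],[np.sin(th),np.cos(th)]])
    t=P.mean(0)-R@J.mean(0); return th,R,t,P-(J@R.T+t)
th,R,t,res=fit(J,P); print("jig",th,t,res.round(1).tolist())
H=(w([(155,304),(298,337),(265,481),(121,450)],63)-t)@R
a,_,c,r=fit(np.array([(48,48),(48,-48),(-48,-48),(-48,48)],float),H)
print("housing in jig",c,a,r.round(1).tolist())
E
```

```text
jig -0.3258760506138115 [ 508.70921693 -349.15324581] [[-1.3, -1.3], [2.2, 2.9], [0.6, 1.4], [1.5, -0.9], [-0.0, -0.3], [-1.1, 1.1], [0.2, -0.6], [-0.6, -1.9], [-1.4, -0.3]]
housing in jig [-68.20449948  32.45192728] 0.07746002554077547 [[-0.2, -1.0], [-0.7, 0.6], [1.0, 1.0], [-0.1, -0.6]]
```

```bash
cat >> h.py <<'E'
TH=-0.325876; T=np.array([508.7,-349.2]); Z=42; HB=16
RJ=np.array([[np.cos(TH),-np.sin(TH)],[np.sin(TH),np.cos(TH)]])
def W(p,z=Z): return [*(T+RJ@np.array(p,float)),z]
def ori(psi): return [180,0,np.degrees(TH+psi)+180]   # tool -x is the push direction psi (jig)
def F(): return RJ.T@np.array(read_contact_force())[:2]  # force on tool, jig axes
def jig(): return RJ.T@(np.array(read_eef_pos())[:2]-T)
E
python3 - <<'E'
from h import *
set_gripper(0,20); print(read_width())
psi=0.077
n=np.array([np.cos(psi),np.sin(psi)]); t=np.array([-n[1],n[0]])
c=np.array([-68.2,32.5])
s=c-n*(48+HB+14)+2*t
print(s,solve_ik(W(s),ori(psi)),solve_ik(W([20,120]),ori(-np.pi/2)))
movep(W(s,130),ori(psi)); move_straight(W(s)); sleep(.3)
b=np.mean([F() for _ in range(5)],0); print("bias",b,jig(),read_clock())
for d in np.arange(2,31,2):
    move_straight(W(s+n*d),speed=25); f=F()-b
    print(d,jig().round(1),f.round(1),round(read_clock(),2))
    if -f@n>6: break
cv2.imwrite("pics/a.png",cv2.resize(get_image("top")[145:295,150:290,::-1],None,fx=4,fy=4,interpolation=cv2.INTER_CUBIC))
E
```

```text
0.40976236359085494
[-146.12273109   28.4940071 ] [ -37.38415399   20.95223821  117.61345098    0.           41.43431082
 -113.12460957] [-2.42107841e+01  3.13067591e+01  9.77415524e+01 -2.54444375e-14
  5.09516886e+01 -5.53946467e+00]
bias [0.76187908 0.40474754] [-145.70357949   28.37027491] 4.2083
2 [-143.9   28.6] [-0.2  0.4] 4.46
4 [-142.    28.8] [-0.8 -0.5] 4.71
6 [-140.    28.9] [-1.3 -1.1] 4.96
8 [-138.    29.1] [-1.1 -0.2] 5.21
10 [-136.    29.2] [-0.6 -0.6] 5.46
12 [-134.5   29.6] [-1.1  0.7] 5.71
14 [-132.3   29.6] [-2.  -0.5] 5.96
16 [-129.9   29.7] [-1.5  0.2] 6.21
18 [-127.8   29.8] [-1.7  0.4] 6.46
20 [-126.3   30.1] [-2.2 -0.9] 6.71
22 [-126.2   30.6] [-6.7 -0.1] 6.96
```

View pics/a.png

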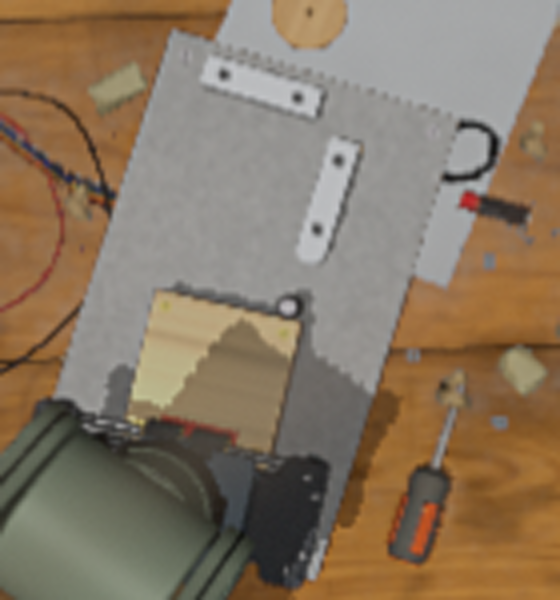

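The housing's front face is now on the post: lid corners about (157,290) and (300,318), post at (290,306). The contact force was 6.7 N. Next I move the finger to the left part of the rear face and swing.

```bash
cat > swing.py <<'E'
from h import *
psi0,s0,p,hb=0.077,-37.7,28,20
def pose(psi,extra=0):
    n=np.array([np.cos(psi),np.sin(psi)]); t=np.array([-n[1],n[0]])
    s=s0+8*(psi0-psi)
    return -(8+96+hb-extra)*n+(p-s)*t, n
def run(a,b_,bias,lim=12,extra=0):
    for psi in np.radians(np.arange(a,b_-.1,-4)):
        q,n=pose(psi,extra); move_straight(W(q),ori(psi),speed=35)
        f=F()-bias; print(round(np.degrees(psi)),jig().round(1),q.round(1),f.round(1),round(-f@n,1),round(read_clock(),2))
        if np.hypot(*f)>lim: print("LIMIT"); return
E
python3 - <<'E'
from swing import *
q,n=pose(psi0)
a=jig(); move_straight(W(a-12*n),speed=60)
move_straight(W(q-12*n),ori(psi0),speed=80); sleep(.2)
b=np.mean([F() for _ in range(5)],0); print("bias",b,read_clock()); np.save("b.npy",b)
run(4.4,-40,b)
cv2.imwrite("pics/b.png",cv2.resize(get_image("top")[145:295,150:290,::-1],None,fx=4,fy=4,interpolation=cv2.INTER_CUBIC))
E
```

```text
bias [1.10889351 0.15281065] 8.0583
4 [-128.4   56. ] [-128.7   56. ] [-1.5  0.3] 1.5 8.55
0 [-124.6   64.4] [-124.5   64.3] [-2.2 -0.2] 2.2 8.97
-4 [-119.8   72.2] [-119.7   72.2] [-2.9  0.8] 2.9 9.38
-8 [-114.4   79.8] [-114.4   79.9] [-2.2  0.2] 2.2 9.8
-12 [-108.6   87. ] [-108.7   87.1] [-0.8 -0.1] 0.8 10.22
-16 [-102.4   93.8] [-102.5   93.9] [-1.5  1.1] 1.7 10.63
-20 [-95.9 100.3] [-95.9 100.3] [-1.6  0.1] 1.5 11.05
-24 [-88.9 106.2] [-88.9 106.3] [-1.9  0.4] 1.9 11.46
-28 [-81.5 111.6] [-81.5 111.7] [-0.9 -0.5] 0.6 11.87
-32 [-73.8 116.6] [-73.8 116.7] [-1.3 -1.1] 0.5 12.28
-36 [-65.8 121. ] [-65.8 121.1] [-2.5  0.5] 2.3 12.68
-40 [-57.6 124.8] [-57.6 124.9] [-2.5  0.5] 2.2 13.09
```

View pics/b.png

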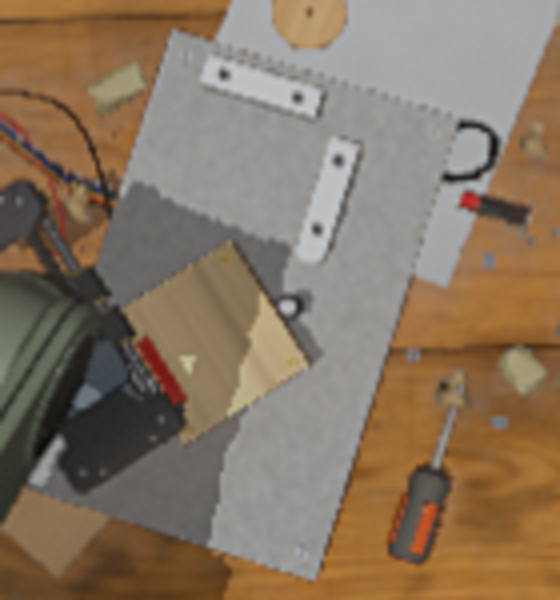

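The housing has swung to about -40° and is still touching the post. Its lid corners are at (233,240), (310,365) and (184,442). It has slipped along the post, so the finger is now near the far corner of the rear face. I'll slide the housing back along its own face before continuing.

```bash
python3 - <<'E'
from swing import *
Pj=lambda c:(ray("top",[[(a+.5)/4-.5+150,(b+.5)/4-.5+145] for a,b in c],63)[:,:2]-T)@RJ
A=Pj([(233,240),(310,365),(184,442)])
u=A[0]-A[1]; psi=np.arctan2(-u[0],u[1]); c=(A[0]+A[2])/2
n=np.array([np.cos(psi),np.sin(psi)]); t=np.array([-n[1],n[0]])
print("psi",np.degrees(psi),"c",c,"n,s",c@n,-(c@t),np.hypot(*u))
a=jig(); move_straight(W(a-10*n),speed=80); move_straight(W(a-10*n,100),speed=200)
s=c-t*(48+14+12)
movep(W(s,100),ori(psi)); move_straight(W(s),speed=150); sleep(.2)
b=np.mean([F() for _ in range(5)],0); print("bias",b,read_clock())
for d in np.arange(4,41,4):
    move_straight(W(s+t*d),speed=30); f=F()-b
    print(d,jig().round(1),f.round(1),(f@n).round(1),(f@t).round(1),round(read_clock(),2))
    if np.hypot(*f)>9: break
move_straight(W(s+t*(d-12)),speed=80); move_straight(W(s+t*(d-12),100),speed=200)
movep(W(s+t*(d-12)-60*n,100),ori(psi))
cv2.imwrite("pics/c.png",cv2.resize(get_image("top")[145:295,150:290,::-1],None,fx=4,fy=4,interpolation=cv2.INTER_CUBIC));print(read_clock())
E
```

```text
psi -41.09844693346575 c [-36.59800703  43.11898117] n,s -55.92404053445056 -8.435777737105806 94.29802951189966
bias [0.00645083 0.03439425] 15.225
4 [-82.3  -9.6] [0.2 0.4] -0.1 0.4 15.51
8 [-79.9  -6.5] [-0.2  0.1] -0.2 -0.1 15.79
12 [-77.2  -3.5] [-0.2  0.2] -0.3 0.1 16.07
16 [-75.   -0.4] [-0.8  0.2] -0.8 -0.4 16.36
20 [-72.    2.6] [-1.6 -0.8] -0.7 -1.6 16.64
24 [-69.    5.7] [-1.  -0.4] -0.5 -0.9 16.93
28 [-66.2   8.7] [-0.9 -0.1] -0.7 -0.7 17.21
32 [-63.8  11.7] [-0.8 -0.4] -0.3 -0.8 17.49
36 [-61.3  14.7] [-0.9  0.3] -0.9 -0.4 17.77
40 [-58.7  17.8] [-0.5 -0.6] -0.0 -0.8 18.06
19.2
```

View pics/c.png

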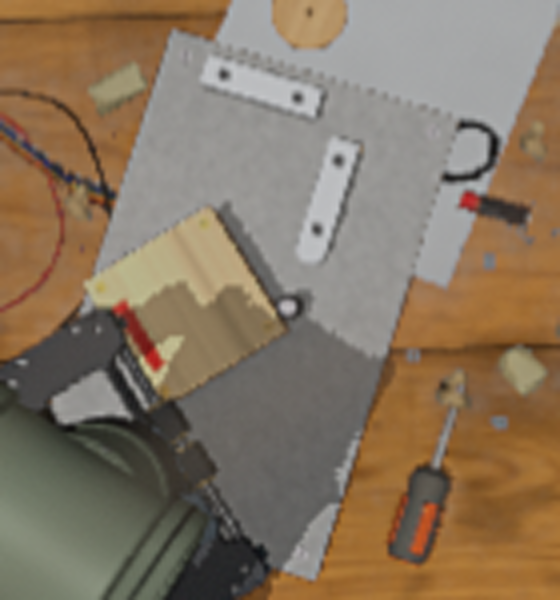

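The housing is now at about -43° with the post near its right front corner: lid corners (210,208) and (287,325), post (290,306), s about -38 mm. I'll continue the swing, with the finger path allowing for the observed slip.

```bash
python3 - <<'E'
from h import *
Pj=lambda c:(ray("top",[[(a+.5)/4-.5+150,(b+.5)/4-.5+145] for a,b in c],63)[:,:2]-T)@RJ
A=Pj([(210,208),(287,325)]); u=A[0]-A[1]; p0=np.arctan2(-u[0],u[1])
n0=np.array([np.cos(p0),np.sin(p0)]); t0=np.array([-n0[1],n0[0]])
c=A.mean(0)-48*n0; s0=-(c@t0); print(np.degrees(p0),c,c@n0,s0)
def pose(psi):
    n=np.array([np.cos(psi),np.sin(psi)]); t=np.array([-n[1],n[0]])
    return -(8+96+20)*n+(28-s0-34*(p0-psi))*t,n
q,n=pose(p0)
movep(W(q-15*n,100),ori(p0)); move_straight(W(q-15*n),speed=150); sleep(.2)
b=np.mean([F() for _ in range(5)],0); print("bias",b,read_clock()); 
lim=9
for d in [*np.arange(np.degrees(p0),-86,-4),-86,-87,-88,-89,-90,-90.01,-90.02,-90.03,-90.04,-90.05,-90.06]:
    psi=np.radians(max(d,-90)); q,n=pose(psi)
    if d<-90: q=q+n*(-90-d)*100
    move_straight(W(q),ori(psi),speed=30)
    f=F()-b; print(round(d,2),jig().round(1),q.round(1),f.round(1),round(-f@n,1),round(read_clock(),2))
    if np.hypot(*f)>6: print("LIMIT"); break
cv2.imwrite("pics/d.png",cv2.resize(get_image("top")[145:295,150:290,::-1],None,fx=4,fy=4,interpolation=cv2.INTER_CUBIC))
E
```

```text
-39.35433614786095 [-20.63378026  63.25871406] -56.06811269487133 -35.82993903052168
bias [-0.24563873  0.96497503] 20.4167
-39.35 [-55.5 127.9] [-55.4 128. ] [ 0.3 -0.7] -0.7 21.07
-43.35 [-48.1 130. ] [-48.  129.8] [-0.5 -0.5] -0.0 21.48
-47.35 [-40.6 131.2] [-40.5 131.2] [ 0.2 -0.2] -0.3 21.88
-51.35 [-33.1 132.2] [-33.1 132.3] [ 0.1 -0.5] -0.5 22.27
-55.35 [-25.7 132.9] [-25.8 132.9] [-0.2 -0.9] -0.6 22.68
-59.35 [-18.4 133.1] [-18.5 133.2] [-0.8 -0.6] -0.1 23.07
-63.35 [-11.2 133. ] [-11.3 133.1] [ 0.6 -0.9] -1.0 23.46
-67.35 [ -4.1 132.5] [ -4.2 132.6] [ 0.5 -0.8] -0.9 23.85
-71.35 [  2.9 131.7] [  2.8 131.8] [-0.6 -0.9] -0.7 24.23
-75.35 [  9.7 130.6] [  9.7 130.7] [ 1.  -0.9] -1.1 24.62
-79.35 [ 16.5 129.2] [ 16.5 129.3] [ 0.7 -0.1] -0.2 25.0
-83.35 [ 23.1 127.5] [ 23.1 127.5] [ 0.7 -0.7] -0.8 25.38
-86 [ 27.5 126.3] [ 27.4 126.2] [0.3 0.8] 0.8 25.68
-87 [ 29.  125.8] [ 29.  125.7] [0.2 0.6] 0.6 25.93
-88 [ 30.8 125.3] [ 30.6 125.1] [0.9 1.8] 1.7 26.18
-89 [ 32.6 124.8] [ 32.2 124.6] [1.6 2.8] 2.8 26.43
-90 [ 34.3 124.3] [ 33.8 124. ] [2.7 4. ] 4.0 26.68
-90.01 [ 34.7 124. ] [ 33.8 123. ] [3.4 7.6] 7.6 26.93
LIMIT
```

View pics/d.png

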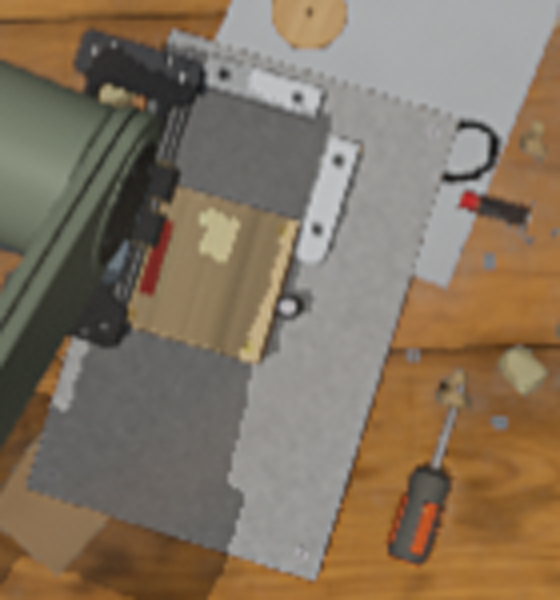

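The housing lies parallel to the rail, lid corners (300,217) and (260,360), stripe on the left. It was held against the post and rail at 7.6 N. Next I slide it along the rail to the stop.

```bash
python3 - <<'E'
from h import *
Pj=lambda c:(ray("top",[[(a+.5)/4-.5+150,(b+.5)/4-.5+145] for a,b in c],63)[:,:2]-T)@RJ
A=Pj([(300,217),(260,360)]); print(A); xr=A[1,0]
a=jig(); move_straight(W(a+[0,12]),speed=80); move_straight(W(a+[0,12],100),speed=200)
s=np.array([xr-20-14,57.])
movep(W(s,100),ori(0)); move_straight(W(s),speed=150); sleep(.2)
b=np.mean([F() for _ in range(5)],0); print("bias",b,read_clock()); 
xs=[*np.arange(s[0]+5,-2,5),*np.arange(-2,25,1)]
for x in xs:
    move_straight(W([x,57]),speed=35 if x<-2 else 15)
    f=F()-b; print(round(x),jig().round(1),f.round(1),round(read_clock(),2))
    if -f[0]>7 or np.hypot(*f)>12: print("LIMIT"); break
for _ in range(4): sleep(.3); print((F()-b).round(1))
E
```

```text
[[ 56.55360306  10.51268266]
 [-38.58994725   7.86024944]]
bias [0.60353398 0.42165637] 29.9917
-68 [-67.1  56.9] [-1.   0.2] 30.28
-63 [-62.3  57. ] [-0.1 -1. ] 30.57
-58 [-57.7  57.1] [-1.9  0.2] 30.87
-53 [-51.9  56.9] [-1.2 -0.3] 31.16
-48 [-46.6  56.9] [-0.7  0.1] 31.45
-43 [-41.8  56.9] [-0.7 -0.7] 31.74
-38 [-36.9  57. ] [-0.5  0.1] 32.03
-33 [-31.9  56.9] [-0.4 -0. ] 32.33
-28 [-26.8  56.9] [-0.7  0.4] 32.62
-23 [-21.9  57. ] [-1.6 -0.2] 32.91
-18 [-16.9  57. ] [-0.5 -0.8] 33.2
-13 [-11.9  56.9] [-1.8 -0.6] 33.49
-8 [-6.9 56.9] [-0.9 -0.6] 33.78
-3 [-1.9 57. ] [ 0.2 -0.7] 34.08
-2 [-1.9 57. ] [-1.4 -1.8] 34.33
-1 [-1.4 57. ] [-3.1 -0.5] 34.58
0 [-0. 57.] [-2.2 -0.4] 34.83
1 [ 1.2 57. ] [-2.  -1.2] 35.08
2 [ 2.2 57. ] [-1.7 -0.5] 35.33
3 [ 3.2 57. ] [-1.8 -1. ] 35.58
4 [ 4.2 57. ] [-1.5 -0. ] 35.83
5 [ 5.2 57. ] [-1.3 -0.7] 36.08
6 [ 6.2 57. ] [-1.7 -0.5] 36.33
7 [ 7.2 57. ] [-2.1 -0.2] 36.58
8 [ 7.3 57. ] [-6.  -0.7] 36.83
9 [ 7.3 57.1] [-7.5 -0.8] 37.08
LIMIT
[-7.8 -0.6]
[-7.5 -0.3]
[-7.4  0.3]
[-7.4 -0.8]
```

It is on the stop: the finger stalled at x = 7.3, and 7.5 N was held for 1.2 s. Next is a gentle nudge against the rail, a final press, and a check picture.

```bash
python3 - <<'E'
from h import *
def push(s,d,ang,travel,fast):
    s=np.array(s,float); d=np.array(d,float)
    movep(W(s,100),ori(ang)); move_straight(W(s),speed=150); sleep(.2)
    b=np.mean([F() for _ in range(5)],0)
    k=fast; move_straight(W(s+d*k),speed=30)
    while k<travel:
        k+=1; move_straight(W(s+d*k),speed=15); f=-(F()-b)@d
        print(k,jig().round(1),round(f,1),round(read_clock(),2))
        if f>7: break
    for _ in range(3): sleep(.25); print(round(-(F()-b)@d,1))
    a=jig(); move_straight(W(a-12*d),speed=60); move_straight(W(a-12*d,110),speed=200)
a=jig(); move_straight(W(a-[12,0]),speed=60); move_straight(W(a-[12,0],100),speed=200)
push([75,135],[0,-1],-np.pi/2,22,6)
push([-6,57],[1,0],0,22,9)
movep(W([-140,40],200),ori(0))
cv2.imwrite("pics/e.png",cv2.resize(get_image("top")[145:295,150:290,::-1],None,fx=4,fy=4,interpolation=cv2.INTER_CUBIC)); print(read_clock())
E
```

```text
7 [ 75. 128.] -1.0 41.93
8 [ 75. 127.] -1.4 42.18
9 [ 75.  125.9] -0.6 42.43
10 [ 75.  124.9] -0.6 42.68
11 [ 75.  123.9] -1.0 42.93
12 [ 75.  123.3] 0.5 43.18
13 [ 75.2 123.1] 4.4 43.43
14 [ 75.3 123. ] 6.9 43.68
15 [ 75.3 123. ] 9.8 43.93
9.2
10.7
9.3
10 [ 3.9 57. ] -0.0 48.52
11 [ 5. 57.] 0.2 48.77
12 [ 6.1 57. ] -0.4 49.02
13 [ 7.1 57. ] -0.2 49.27
14 [ 7.4 57. ] 2.4 49.52
15 [ 7.4 57.1] 5.6 49.77
16 [ 7.4 57.1] 7.8 50.02
7.1
7.8
7.1
52.3917
```

View pics/e.png

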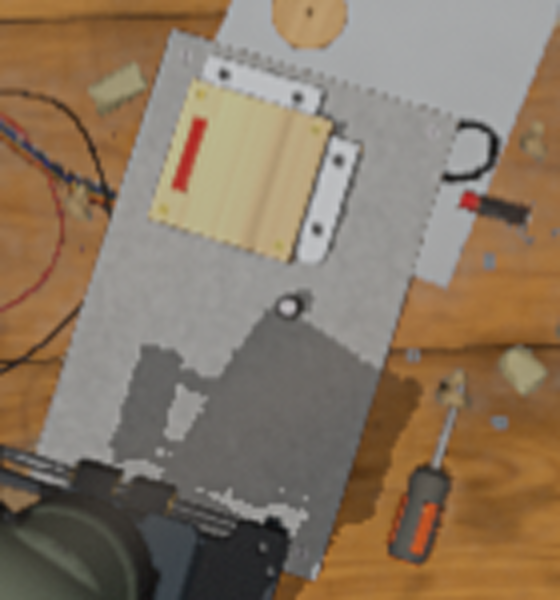

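The housing sits flat against both bars, with its lid from (195,78) to (330,122) to (293,262) to (150,217) and the red stripe on the left. The bystanders have not moved.

```bash
python3 -c "
from cell import *
print(finish_job(), read_clock())"
```

```text
the job is handed in; nothing more can be done
the job is handed in; nothing more can be done
```

The housing is fully home and the job is handed in: it was turned a quarter turn clockwise at the post, with one slide back along its own face partway because it slipped there, and pressed on the end stop at about 7.5 N; the last picture, at 52 s, shows it flat against both bars with the bush side facing left.

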